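# Lay out seized fireworks for the record photograph

## Task

Lay out the four loose exhibits for the record photograph, one at a time and in this order: the red paper pack lying flat on the middle of the round grey plinth, the short fat tube standing centred on top of that pack, the tall slim tube standing on the white photo scale midway between its two end blocks, and last the square battery upright on the table in front of the small carton's white-taped side, centred on that side, square to it and leaving a gap of about 35 mm. Leave the tape roll and the standing torch where they are.

Things in the scene. Friction and masses are not known exactly. Their poses are not given: they have to be found in the camera images.
- pack: Loose exhibit: flat rectangular pack of firecrackers wrapped in dark red paper with a pale band across its middle, 80 mm along its x, 50 mm along its y, 25 mm high, 0.1 to 0.2 kg, starts lying flat on the table. It is the only single pack within reach; the neat columns of like packs at the far back of the table stay there. Origin: centre of its underside, z up.
- stub: Loose exhibit: short fat kraft-paper tube (solid cylinder, clay plug in its top), 48 mm diameter, 45 mm high, 0.07 to 0.14 kg, starts standing on the table. Origin: centre of its underside, z up along its axis.
- tube: Loose exhibit: tall slim kraft-paper tube (solid cylinder, clay plug in its top), 38 mm diameter, 100 mm high, 0.09 to 0.18 kg, starts standing on the table. Origin: centre of its underside, z up along its axis.
- battery: Loose exhibit: square kraft-card firework battery, 60 x 60 mm and 50 mm high, nine dark round muzzles in its top, 0.2 to 0.4 kg, starts standing on the table, muzzles up. Origin: centre of its underside, x and y square to its sides, z up.
- plinth: Target, fixed: round grey photo plinth, a flat disc 130 mm in diameter and 20 mm high. Origin: centre of its underside on the table.
- scale: Target, fixed: white photo scale with black marks, a flat plate 70 mm along its x, 160 mm along its y and 4 mm thick, with an upright white-and-black banded end block 45 mm high and 25 mm thick (along y) at either end of its y, leaving 110 mm clear between the blocks. Origin: centre of the plate's underside on the table, so midway between the blocks; the plate's top is 4 mm above it. Its x points roughly away from the robot (turned at most 17 degrees).
- carton: Target, fixed: small open brown carton 110 x 110 mm and 60 mm high, with kraft tubes lying inside. The rim of one side, the one facing the robot (its -x side, turned at most 15 degrees), is marked with a 16 mm wide strip of white tape. Origin: centre of its underside on the table; the white-taped side is the plane 55 mm along -x. With a 35 mm gap the battery's centre is 120 mm along -x.
- tape: Bystander, loose: roll of brown packing tape lying flat near the robot, 80 mm outside and 52 mm hole diameter, 45 mm high. Not to be moved. Origin: centre of its underside.
- torch: Bystander, loose: silver-grey torch standing on its head on the right, 42 mm diameter at the foot, 30 mm above, 110 mm high; tips easily. Not to be moved. Origin: centre of its underside.

How it is judged (in metres and radians):
On the way, in this order (a step that is already met when the one before it is completed fails the run):
1. the red pack lies centred on the plinth, released (horizontal distance between pack and plinth below 0.012 m and height (world z) of pack between 0.016 and 0.025 m and contact force between pack and the fingers below 0.1 N and linear speed of pack below 0.02 m/s and angle between pack's own z axis and vertical below 0.1 rad), for 0.2 s.
2. the short fat tube stands centred on the pack, released (all of step 1 and horizontal distance between stub and pack below 0.012 m and height (world z) of stub between 0.04 and 0.05 m and contact force between stub and the fingers below 0.1 N and linear speed of stub below 0.02 m/s and angle between stub's own z axis and vertical below 0.1 rad), for 0.2 s.
3. the tall tube stands on the photo scale midway between its end blocks, released (x of tube in the frame of scale between -0.012 and 0.012 m and y of tube in the frame of scale between -0.012 and 0.012 m and height (world z) of tube between 0.001 and 0.008 m and contact force between tube and the fingers below 0.1 N and linear speed of tube below 0.02 m/s and angle between tube's own z axis and vertical below 0.1 rad), for 0.2 s.
4. the battery stands squarely in front of the carton's taped side, released (x of battery in the frame of carton between -0.135 and -0.105 m and y of battery in the frame of carton between -0.015 and 0.015 m and height (world z) of battery below 0.005 m and contact force between battery and the fingers below 0.1 N and linear speed of battery below 0.02 m/s and angle between battery's own z axis and vertical below 0.1 rad and (angle between the x axis of battery and the x axis of carton, either way round below 0.2 rad or angle between the x axis of battery and the y axis of carton, either way round below 0.2 rad)), for 0.2 s.
At the end, for the whole second after the job is handed in: Pack flat on plinth, short tube upright on pack, tall tube upright on scale plate, each within 12 mm of centre; battery upright on the table, 20-50 mm clear of the carton's taped side, within 15 mm of its centre line and 0.2 rad of square (any side facing); all at rest and released (all of step 2 and all of step 3 and all of step 4); the robot touches nothing.
It fails at once if the tape roll is shifted more than 15 mm (distance of tape from where it was at the start of the episode above 0.015 m).
It fails at once if the torch is shifted more than 15 mm or tipped (distance of torch from where it was at the start of the episode above 0.015 m or angle between torch's own z axis and vertical above 0.3 rad).
It also fails if it takes over 109 s, if anything falls off the work surface, if the arm or the gripper's body presses on something with over 40 N, if the wrist force passes 120 N, or if a joint passes its speed limit or range.

## Robot

A 6-joint arm with a two-finger parallel gripper is mounted at the origin on the work surface. World frame = base frame: x ahead of the robot, y to its left, z up, the work surface at z = 0. Lengths are in m, angles in degrees, forces in N, time in s.
With the tool pointing down it reaches from about 0.3 to 0.75 m from the base axis. Payload 8.5 kg.
Tool frame: the origin (TCP) lies on the mounting face of the last link; the fingertips stand 173 mm ahead of it and the grasp point (between the pads) lies 155 mm ahead of it (env.tips_ahead is the distance from the TCP to the fingertips, in m); x points along the fingers, z is the direction in which the jaws open and shut, and the axes are right-handed (so a half turn about x gives the same grasp; the last joint's range is limited). The gripper opens to 85 mm and grips with 20 to 120 N. Pads are 22 mm wide; open, the fingers measure 114 mm over their backs; the gripper's body (76 mm by 85 mm) begins 54 mm behind the grasp point. The pads swing forward as they close: fully open they stand 13 mm farther back than shut.
Start: joints at [53.44, 21.807, 74.336, -0, 83.858, -12.336], TCP at [0.226, 0.502, 0.405] pointing down, gripper open.
Joint ranges: [-178.18, 178.18], [-50.72, 133.34], [12.68, 142.11], [-81.47, 261.47], [9.98, 163.14], [-165.26, 165.26]. Speed limits (degrees/s): [136.94, 136.94, 180, 180, 180, 180].

## Interface

Orientations are given as a 3x3 rotation matrix whose columns are the frame's x, y, z axes.
In Python, from rig import env, optics gives the robot as it stands.
- The arm moves only by the shell command python3 -m inch 'ROWS' [FORCE]. ROWS is JSON, a list of rows, each a list of 3 entries, a list of its own where there are three numbers: the closure, from -1 (fully open) to 1 (shut), then the shift along the tool's x, y, z in units of 30 mm (1.0 is 30 mm), then the turn about the tool's x in units of 5 degrees (1.0 is 5 degrees). In form: [[hand, [x, y, z], yaw], ...]. A call has exactly 8 rows; each row shifts and turns the commanded pose from where the row before left it, along the tool's axes as they then stand; what a row does not reach is not made up. A row lasts 1/12 s, in which the tool goes at most 41.7 mm and 7.16 degrees, less where a joint would pass 70% of its speed; a pose out of reach is approached as far as the arm can. A call is refused whole if a number of a shift passes 1 or a number of a turn 1, either way. A call with a gripper value outside its range is refused whole. The fingers move at their own pace and stop on an object; FORCE is the grip in N (left out, the last holds). Time passes only in rows, so rows that do not move let the fingers close, or fill a call up. It gives the time, the measured TCP pose, the force and the opening at its end, in the units of the state.
- env.observe(): the state, without advancing time (a new reading comes with each control period).
- optics.get_image(name): name is "scene" or "top" or "wrist"; returns the picture (420x560x3 uint8, red, green, blue); there is no depth.
- optics.camera_params(name): a dict with "fx", "fy", "cx", "cy" (pixels), "k1" (the pictures are not rectified: a ray, as slopes to the right and down, at radius r is drawn at 1 + k1 r^2 times it, then the intrinsics apply), "xyz" and "rotation" of the camera in the world. Camera axes: x right, y down, z forward; pixel columns grow to the right and rows downward; lengths in m; the calibration is good to about 2 mm. A picture is of the moment at which its call begins: read the wrist's pose just before it. camera_params takes no time and is no camera call; for the wrist camera it gives the pose at the moment of the call.
- env.close_job(): hands the job in, once; it reports no verdict.
The state is a dict: "time_s": time; "q": joint angles; "qvel": joint speeds; "joint_efforts": joint torques, N m; "position": TCP position; "tool_rot": TCP orientation; "ft_force": force on the tool from outside, world axes, zero at the start; "wrist_torque": the same for the moment, N m; "grip_width": finger opening in m.
Only numpy, scipy, OpenCV 4.12 (cv2) and the standard library are available. Lean on these libraries where they do the work, as an engineer would, in place of code of your own. Each camera call takes 0.05 s, during which the arm holds its last target.

## Working session

There is one attempt and no reset: what is moved stays moved. The work goes in short steps, Python scripts to look and compute and a shell command to move; the robot and the scene stay as the last step left them, time stands still between calls to the robot, and variables do not carry over. Pictures are saved under pics/ and viewed, and the job is handed in when it is done.

```bash
ls; mkdir -p pics; python3 - <<'E'
from rig import env, optics
import cv2
s=env.observe();print(s)
for n in ["scene","top","wrist"]:
    p=optics.camera_params(n);print(n,p)
    cv2.imwrite(f"pics/{n}0.png",optics.get_image(n)[:,:,::-1])
E
```

```text
pics
{'time_s': 0.0, 'q': array([ 5.34394681e+01,  2.18409908e+01,  7.43849936e+01,  8.75519527e-04,
        8.38589239e+01, -1.23361201e+01]), 'qvel': array([ 0.0727343 ,  0.00808509, -0.00340684,  0.08445176, -0.04030976,
       -0.04429796]), 'joint_efforts': array([ 4.78974307e-04, -4.48461556e+01, -2.31277442e+01, -2.05461074e-04,
        4.80096685e-03, -3.35770068e-06]), 'position': array([0.22564689, 0.5015299 , 0.40411018]), 'tool_rot': array([[-8.94946441e-04, -9.11944556e-01,  4.10312474e-01],
       [-1.18127655e-03,  4.10313316e-01,  9.11943851e-01],
       [-9.99998902e-01,  3.31448401e-04, -1.44446716e-03]]), 'ft_force': array([-0.49517685, -1.14084094, -0.52971553]), 'wrist_torque': array([ 0.06075614, -0.05297486, -0.00504783]), 'grip_width': 0.08541029757078279}
scene {'fx': 410.0436902743975, 'fy': 410.0436902743975, 'cx': 270.0476437337174, 'cy': 208.3215887127715, 'k1': 0.015242697940008263, 'xyz': array([ 1.03074879, -0.21743983,  0.80966737]), 'rotation': array([[ 0.32758056,  0.77402244, -0.54183045],
       [ 0.94480019, -0.27236248,  0.18212985],
       [-0.0066017 , -0.57158371, -0.8205172 ]])}
top {'fx': 530.4123934092368, 'fy': 530.4123934092368, 'cx': 283.4060184515534, 'cy': 208.86511414817377, 'k1': -0.15666034676386534, 'xyz': array([ 0.30164216, -0.0234302 ,  1.18016002]), 'rotation': array([[-0.10333509, -0.97265838,  0.20798445],
       [-0.9946421 ,  0.10167928, -0.01866595],
       [-0.00299212, -0.20879894, -0.97795401]])}
wrist {'fx': 371.71073291088663, 'fy': 371.71073291088663, 'cx': 276.09923489768664, 'cy': 212.55471488020325, 'k1': 0.019674137791143118, 'xyz': array([0.15412034, 0.53398449, 0.37269356]), 'rotation': array([[ 0.41010397,  0.86758652,  0.28126208],
       [ 0.91203796, -0.38970199, -0.12774632],
       [-0.00122259,  0.30891097, -0.95109017]])}
```

View pics/scene0.png

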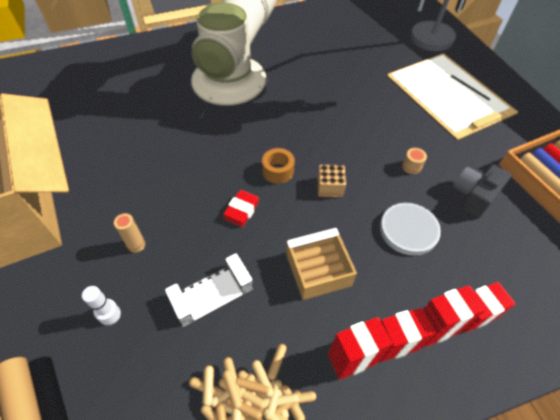

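View pics/top0.png

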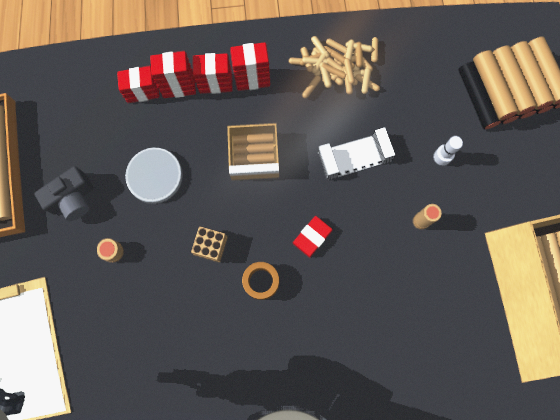

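View pics/wrist0.png

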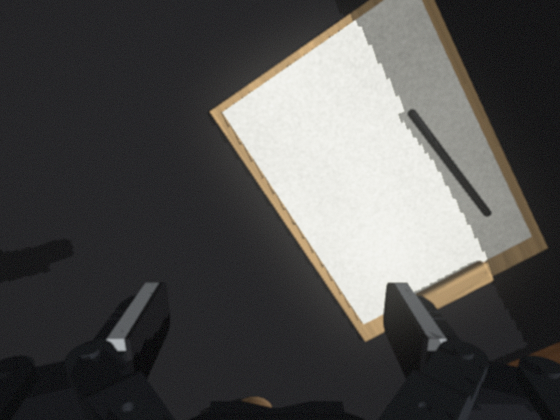

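```bash
cat > h.py <<'E'
import numpy as np, cv2
from rig import env, optics
def ray(n,uv,p=None):
    p=p or optics.camera_params(n)
    K=np.array([[p['fx'],0,p['cx']],[0,p['fy'],p['cy']],[0,0,1.]])
    uv=np.asarray(uv,float).reshape(-1,1,2)
    s=cv2.undistortPoints(uv,K,np.array([p['k1'],0,0,0.])).reshape(-1,2)
    d=np.c_[s,np.ones(len(s))]@np.asarray(p['rotation']).T
    return np.asarray(p['xyz']),d
def onz(n,uv,z,p=None):
    o,d=ray(n,uv,p); t=(z-o[2])/d[:,2]
    return (o+d*t[:,None])[:,:2]
def proj(n,P,p=None):
    p=p or optics.camera_params(n)
    c=(np.asarray(P,float).reshape(-1,3)-p['xyz'])@np.asarray(p['rotation'])
    s=c[:,:2]/c[:,2:]; s=s*(1+p['k1']*(s**2).sum(1,keepdims=True))
    return s*[p['fx'],p['fy']]+[p['cx'],p['cy']]
E
python3 - <<'E'
import cv2
t=cv2.imread('pics/top0.png'); s=cv2.imread('pics/scene0.png')
a=t[110:310,80:280]; b=t[110:310,280:480]
cv2.imwrite('pics/c1.png',cv2.resize(cv2.hconcat([a,b]),None,fx=2,fy=2,interpolation=cv2.INTER_CUBIC))
cv2.imwrite('pics/c1.png',cv2.resize(a,None,fx=3,fy=3,interpolation=cv2.INTER_CUBIC))
cv2.imwrite('pics/c2.png',cv2.resize(b,None,fx=3,fy=3,interpolation=cv2.INTER_CUBIC))
E
```

```text
(no output)
```

View pics/c1.png

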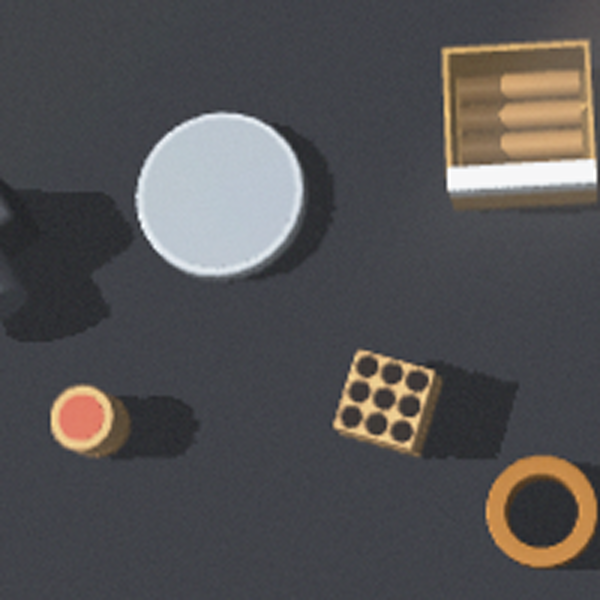

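View pics/c2.png

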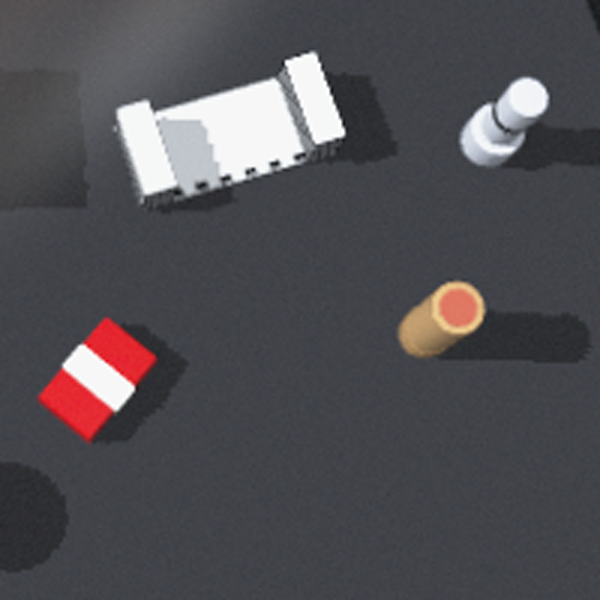

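```bash
cat > m.py <<'E'
from h import *
im=cv2.imread('pics/top0.png'); hsv=cv2.cvtColor(im,cv2.COLOR_BGR2HSV)
H,S,V=[hsv[:,:,i].astype(int) for i in range(3)]
def blob(mask,x0,y0,x1,y1):
    m=np.zeros(mask.shape,np.uint8); m[y0:y1,x0:x1]=mask[y0:y1,x0:x1]
    c,_=cv2.findContours(m,cv2.RETR_EXTERNAL,cv2.CHAIN_APPROX_NONE)
    c=max(c,key=cv2.contourArea); f=np.zeros_like(m); cv2.drawContours(f,[c],-1,1,-1)
    ys,xs=np.nonzero(f); return c,np.array([xs.mean(),ys.mean()]),len(xs)
def rect(c,z,name):
    w=onz('top',c.reshape(-1,2),z).astype(np.float32)*1000
    r=cv2.minAreaRect(w); print(name,'centre mm',np.round(r[0],1),'size',np.round(r[1],1),'ang',round(r[2],1)); return r
red=((H<8)|(H>172))&(S>80)&(V>100)
kr=(H>8)&(H<25)&(S>60)&(V>170)
for nm,b,z in [('stub',(80,220,140,280),.045),('tube',(400,190,460,240),.1)]:
    c,ct,n=blob(red,*b); print(nm,ct,n,np.round(onz('top',ct,z)*1000,1))
    c,ct,n=blob(red|kr,*b); (e,d,a)=cv2.fitEllipse(c); print('  rim ellipse',e,d,np.round(onz('top',e,z)*1000,1))
bright=V>120
c,ct,n=blob(red|((V>185)&(S<60)),290,210,340,262); rect(c,.025,'pack')
c,ct,n=blob(kr|(V>200),185,220,232,270); rect(c,.05,'battery')
c,ct,n=blob(V>150,115,140,190,210); e=cv2.fitEllipse(c); print('plinth',e,np.round(onz('top',e[0],.02)*1000,1)); rect(c,.02,'plinth')
w=(V>215)&(S<40)
for b,nm in [((225,155,282,180),'tape strip z.06')]:
    c,ct,n=blob((V>190)&(S<40),*b); rect(c,.06,nm)
c,ct,n=blob(V>110,225,120,285,182); rect(c,.06,'carton blob (incl side)')
c,ct,n=blob((H>95)&(H<130)&(V>150),120,140,190,210); print(n)
print('tape ring');c,ct,n=blob((H>8)&(H<25)&(V>120),240,258,282,304); e=cv2.fitEllipse(c); print(np.round(onz('top',e[0],.045)*1000,1))
# scale corners picked in the 3x crop (x/3+280, y/3+110): block tops
g=lambda a:np.array(a,float)/3+[280,110]
for nm,q in [('L',[(117,105),(152,99),(175,190),(140,198)]),('R',[(283,61),(317,52),(345,133),(314,143)])]:
    print(nm,np.round(onz('top',g(q),.045)*1000,1).tolist(),np.round(onz('top',g(q),.045).mean(0)*1000,1))
g2=lambda a:np.array(a,float)/3+[80,110]
q=[(442,46),(589,39),(597,187),(448,192)]
print('carton',np.round(onz('top',g2(q),.06)*1000,1).tolist(),np.round(onz('top',g2(q),.06).mean(0)*1000,1))
print('torch top',np.round(onz('top',g([(523,101)]),.11)*1000),'foot',np.round(onz('top',g([(491,137)]),.02)*1000))
E
python3 m.py
```

```text
stub [106.66871166 248.58282209] 163 [[494.7 350.4]]
  rim ellipse (106.59220886230469, 248.9354705810547) (19.22087860107422, 20.93663787841797) [[493.9 350.6]]
tube [432.36448598 212.18691589] 107 [[ 491.7 -355.1]]
  rim ellipse (427.9640808105469, 214.14947509765625) (15.725933074951172, 30.227218627929688) [[ 488.5 -345. ]]
pack centre mm [ 480.2 -101.6] size [52.  82.7] ang 43.4
battery centre mm [485.2 125.9] size [59.  59.1] ang 68.0
plinth ((152.59014892578125, 174.3033447265625), (52.297733306884766, 55.8702392578125), 54.00050735473633) [[660.2 244.5]]
plinth centre mm [661.2 244.5] size [127.8 128.1] ang 40.8
tape strip z.06 centre mm [638.6  11.1] size [108.5  18.4] ang 87.3
carton blob (incl side) centre mm [682.6   9.4] size [111.2 119. ] ang 87.2
2371
tape ring
[[394.   20.6]]
L [[681.0, -140.0], [683.1, -166.8], [610.8, -175.0], [607.3, -148.4]] [ 645.5 -157.6]
R [[703.5, -270.0], [708.2, -297.1], [642.0, -308.5], [636.5, -283.9]] [ 672.5 -289.9]
carton [[744.0, 60.7], [737.7, -49.4], [622.4, -43.7], [630.1, 65.2]] [683.5   8.2]
torch top [[ 634. -426.]] foot [[ 635. -429.]]
```

```bash
python3 - <<'E'
from h import *
im=cv2.imread('pics/scene0.png')
def box(x,y,yaw,lx,ly,z,col):
    a=np.radians(yaw);R=np.array([[np.cos(a),-np.sin(a)],[np.sin(a),np.cos(a)]])
    c=np.array([[1,1],[1,-1],[-1,-1],[-1,1]])*[lx/2,ly/2]@R.T+[x,y]
    cv2.polylines(im3,[np.round(proj('scene',np.c_[c,[z]*4])*3).astype(np.int32)],True,col,1)
def circ(x,y,r,z,col):
    t=np.linspace(0,2*np.pi,40);cv2.polylines(im3,[np.round(proj('scene',np.c_[x+r*np.cos(t),y+r*np.sin(t),0*t+z])*3).astype(np.int32)],True,col,1)
im3=cv2.resize(im,None,fx=3,fy=3,interpolation=cv2.INTER_CUBIC);G=(0,255,0)
box(.4802,-.1016,-46.6,.08,.05,.025,G)
box(.4852,.1259,68,.06,.06,.05,G)
circ(.4945,.3504,.024,.045,G);circ(.4917,-.3551,.019,.1,G);circ(.6605,.2445,.065,.02,G)
box(.6855,.0085,-2.7,.11,.11,.06,G);box(.659,-.2237,11.5,.07,.16,.045,G)
box(.5656,.0142,-2.7,.06,.06,.0,(255,255,0));circ(.394,.0206,.04,.045,G);circ(.634,-.427,.015,.11,G)
o=im3[420:990,210:1380]
cv2.imwrite('pics/ov.png',cv2.resize(im3[420:990,210:1380],(800,390),interpolation=cv2.INTER_AREA))
E
```

```text
(no output)
```

View pics/ov.png

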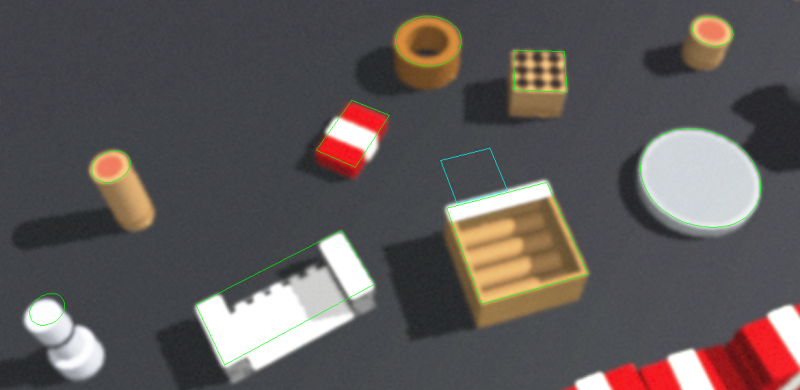

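```bash
cat > go.py <<'E'
import sys
from h import *
# usage: go.py x y tipz heading   -> shift in units (tool axes now), turn units
s=env.observe();R=s['tool_rot'];p=s['position']
x,y,tz,h=map(float,sys.argv[1:5])
T=np.array([x,y,tz+env.tips_ahead])
cur=np.degrees(np.arctan2(R[1,2],R[0,2])); d=(cur-h+90)%180-90
print('t',round(s['time_s'],2),'pos',np.round(p*1000,1),'head',round(cur,2),'w',round(s['grip_width']*1000,1),'f',np.round(s['ft_force'],1),'q',np.round(s['q'],0),'tips',env.tips_ahead)
print('tilt axis x',np.round(R[:,0],3),'tip z',round((p[2]-env.tips_ahead)*1000,1))
print('shift units x,y,z',np.round(R.T@(T-p)/.03,3),'turn units',round(d/5,3), 'other',round((d-np.sign(d)*180)/5,2))
E
python3 go.py .4802 -.1016 .13 43.4
```

```text
t 0.15 pos [225.7 501.5 404.3] head 65.77 w 85.2 f [-1.1  0.2 -0.6] q [ 53.  22.  74.   0.  84. -12.] tips 0.1734
tilt axis x [-0.001 -0.001 -1.   ] tip z 230.9
shift units x,y,z [  3.374 -15.988 -14.849] turn units 4.475 other -31.53
```

```bash
python3 -m inch '[[-1,[0,-0.8,-0.74],0],[-1,[0,-0.8,-0.74],0],[-1,[0,-0.8,-0.74],0],[-1,[0,-0.8,-0.74],0],[-1,[0,-0.8,-0.74],0],[-1,[0,-0.8,-0.74],0],[-1,[0,-0.8,-0.74],0],[-1,[0,-0.8,-0.74],0]]' 40
python3 -m inch '[[-1,[0,-0.8,-0.74],0],[-1,[0,-0.8,-0.74],0],[-1,[0,-0.8,-0.74],0],[-1,[0,-0.8,-0.74],0],[-1,[0,-0.8,-0.74],0],[-1,[0,-0.8,-0.74],0],[-1,[0,-0.8,-0.74],0],[-1,[0,-0.8,-0.74],0]]'
python3 -m inch '[[-1,[0,-0.8,-0.75],0],[-1,[0,-0.8,-0.75],0],[-1,[0,-0.8,-0.75],0],[-1,[0,-0.8,-0.75],0],[-1,[0.8,0,0],1],[-1,[0.8,0,0],1],[-1,[0.8,0,0],1],[-1,[0.8,0,0],1]]'
python3 go.py .4802 -.1016 .13 43.4
```

```text
time_s: 0.82
position: [0.328, 0.2593, 0.4047]
tool_rot: [[-0.0, -0.912, 0.41], [-0.0, 0.41, 0.912], [-1.0, 0.0, -0.0]]
ft_force: [0.7, 0.0, 0.7]
grip_width: 0.0856
time_s: 1.48
position: [0.4303, 0.0184, 0.4047]
tool_rot: [[-0.0, -0.912, 0.411], [0.0, 0.411, 0.912], [-1.0, 0.0, 0.0]]
ft_force: [0.7, 1.3, 0.3]
grip_width: 0.0854
time_s: 2.15
position: [0.4805, -0.1016, 0.3075]
tool_rot: [[-0.0, -0.713, 0.701], [0.0, 0.701, 0.713], [-1.0, 0.0, -0.0]]
ft_force: [0.2, 0.4, 0.2]
grip_width: 0.0852
t 2.15 pos [ 480.5 -101.6  307.5] head 45.5 w 85.2 f [0.2 0.4 0.2] q [-26.  22.  92.   0.  66. -71.] tips 0.1734
tilt axis x [-0.  0. -1.] tip z 134.1
shift units x,y,z [ 0.138  0.007 -0.009] turn units 0.42 other -35.58
```

```bash
cat > wv.py <<'E'
import sys
from h import *
p=optics.camera_params('wrist'); im=optics.get_image('wrist')[:,:,::-1].copy()
cv2.imwrite(sys.argv[1],im)
E
python3 wv.py pics/w1.png
```

```text
(no output)
```

View pics/w1.png

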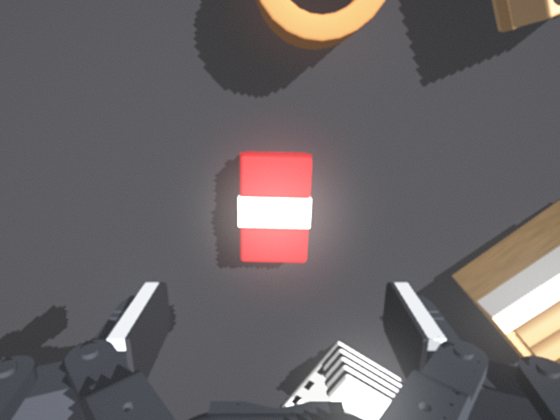

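```bash
python3 -m inch '[[-1,[0.8,0,0],0.42],[-1,[0.8,0,0],0],[-1,[0.8,0,0],0],[-1,[0.6,0,0],0],[-1,[0.5,0,0],0],[-1,[0.4,0,0],0],[-1,[0.3,0,0],0],[-1,[0,0,0],0]]' 40
python3 go.py .4802 -.1016 .008 43.4
python3 wv.py pics/w2.png
```

```text
time_s: 2.87
position: [0.4807, -0.1014, 0.1818]
tool_rot: [[-0.002, -0.691, 0.722], [0.001, 0.722, 0.691], [-1.0, 0.002, -0.001]]
ft_force: [-0.6, 0.4, -0.5]
grip_width: 0.0854
t 2.87 pos [ 480.7 -101.4  181.8] head 43.75 w 85.4 f [-0.6  0.4 -0.5] q [-26.  33. 100.  -0.  47. -69.] tips 0.1734
tilt axis x [-0.002  0.001 -1.   ] tip z 8.4
shift units x,y,z [ 0.013  0.006 -0.017] turn units 0.069 other -35.93
```

View pics/w2.png

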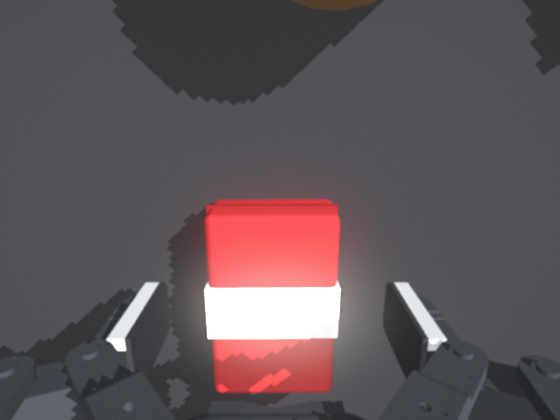

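```bash
python3 -m inch '[[0.0,[0,0,0],0],[0.2,[0,0,0],0],[0.4,[0,0,0],0],[0.6,[0,0,0],0],[0.8,[0,0,0],0],[1,[0,0,0],0],[1,[0,0,0],0],[1,[0,0,0],0]]' 40
python3 wv.py pics/w3.png
```

```text
time_s: 3.58
position: [0.4808, -0.1014, 0.1836]
tool_rot: [[0.001, -0.691, 0.723], [-0.001, 0.723, 0.691], [-1.0, -0.001, 0.0]]
ft_force: [-1.0, 0.9, 5.6]
grip_width: 0.0493
```

View pics/w3.png

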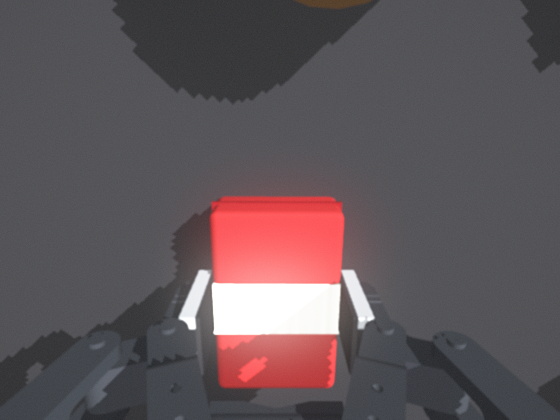

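```bash
python3 -m inch '[[1,[-0.5,0,0],0],[1,[-0.8,0,0],0],[1,[-0.8,0,0],0],[1,[-0.8,0,0],0],[1,[-0.8,0,0],0],[1,[0,0,0],0],[1,[0,0,0],0],[1,[0,0,0],0]]' 40
python3 go.py .6605 .2445 .10 43.4
python3 - <<'E'
from h import *
a=optics.get_image('scene')[:,:,::-1][100:270,140:340]; 
cv2.imwrite('pics/s1.png',cv2.resize(a,None,fx=3.5,fy=3.5,interpolation=cv2.INTER_CUBIC))
E
python3 wv.py pics/w4.png
```

```text
time_s: 4.3
position: [0.4804, -0.1012, 0.293]
tool_rot: [[-0.001, -0.691, 0.723], [0.001, 0.723, 0.691], [-1.0, 0.001, -0.0]]
ft_force: [0.5, -0.8, -2.0]
grip_width: 0.0493
t 4.3 pos [ 480.4 -101.2  293. ] head 43.68 w 49.3 f [ 0.5 -0.8 -2. ] q [-26.  23.  94.  -0.  64. -69.] tips 0.1734
tilt axis x [-0.001  0.001 -1.   ] tip z 119.6
shift units x,y,z [ 0.653  4.187 12.302] turn units 0.056 other -35.94
```

View pics/s1.png

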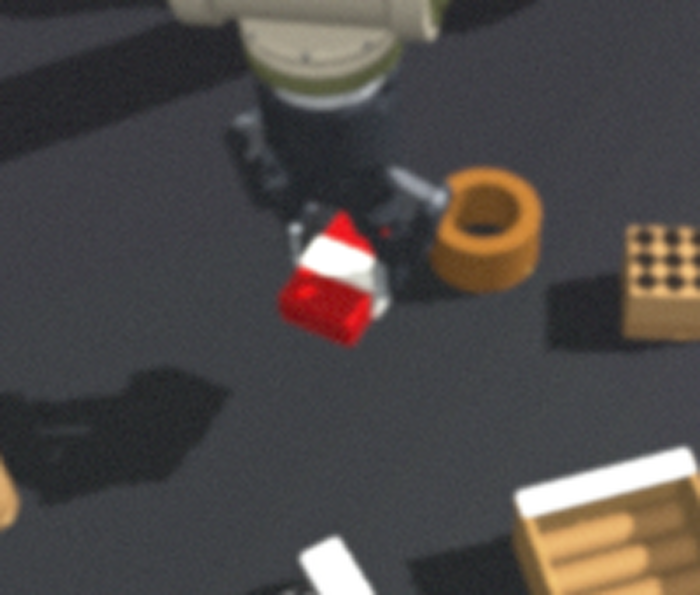

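View pics/w4.png

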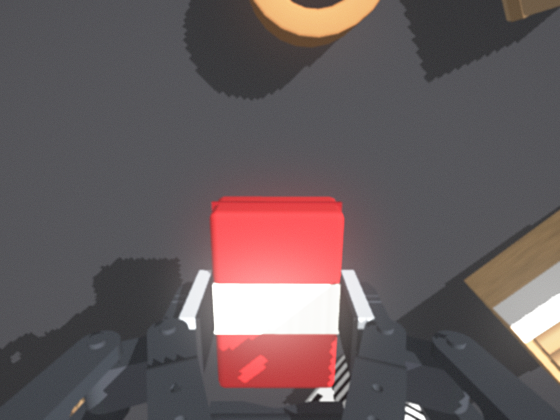

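```bash
python3 -m inch '[[1,[0,0.2,0.6],0],[1,[0,0.26,0.78],0],[1,[0,0.26,0.78],0],[1,[0,0.26,0.78],0],[1,[0,0.26,0.78],0],[1,[0,0.26,0.78],0],[1,[0,0.26,0.78],0],[1,[0,0.26,0.78],0]]'
python3 -m inch '[[1,[0,0.26,0.78],0],[1,[0,0.26,0.78],0],[1,[0,0.26,0.78],0],[1,[0,0.26,0.78],0],[1,[0,0.26,0.78],0],[1,[0,0.26,0.78],0],[1,[0,0.26,0.78],0],[1,[0,0.26,0.78],0]]'
python3 go.py .6605 .2445 .032 43.4
```

```text
time_s: 5.07
position: [0.5708, 0.0692, 0.2924]
tool_rot: [[-0.002, -0.691, 0.723], [0.0, 0.723, 0.691], [-1.0, 0.002, -0.002]]
ft_force: [-0.1, -0.5, -1.5]
grip_width: 0.049
time_s: 5.73
position: [0.6631, 0.2435, 0.2919]
tool_rot: [[-0.003, -0.691, 0.723], [-0.001, 0.723, 0.691], [-1.0, 0.002, -0.002]]
ft_force: [0.8, 0.8, -1.4]
grip_width: 0.0485
t 5.73 pos [663.1 243.5 291.9] head 43.68 w 48.5 f [ 0.8  0.8 -1.4] q [ 11.  43.  55.  -0.  82. -33.] tips 0.1734
tilt axis x [-0.003 -0.001 -1.   ] tip z 118.5
shift units x,y,z [ 2.883  0.079 -0.034] turn units 0.056 other -35.94
```

```bash
python3 -m inch '[[1,[0.5,0.08,-0.03],0],[1,[0.6,0,0],0],[1,[0.6,0,0],0],[1,[0.5,0,0],0],[1,[0.4,0,0],0],[1,[0.2,0,0],0],[1,[0.08,0,0],0],[1,[0,0,0],0]]'
python3 go.py .6605 .2445 .032 43.4
python3 - <<'E'
from h import *
a=optics.get_image('scene')[:,:,::-1][150:290,330:500]; 
cv2.imwrite('pics/s2.png',cv2.resize(a,None,fx=3.5,fy=3.5,interpolation=cv2.INTER_CUBIC))
E
```

```text
time_s: 6.4
position: [0.6604, 0.2435, 0.2068]
tool_rot: [[-0.001, -0.691, 0.723], [-0.0, 0.723, 0.691], [-1.0, 0.0, -0.001]]
ft_force: [0.2, -0.1, -1.3]
grip_width: 0.049
t 6.4 pos [660.4 243.5 206.8] head 43.67 w 49.0 f [ 0.2 -0.1 -1.3] q [ 11.  47.  61.  -0.  72. -33.] tips 0.1734
tilt axis x [-0.001 -0.    -1.   ] tip z 33.4
shift units x,y,z [0.048 0.023 0.026] turn units 0.055 other -35.95
```

View pics/s2.png

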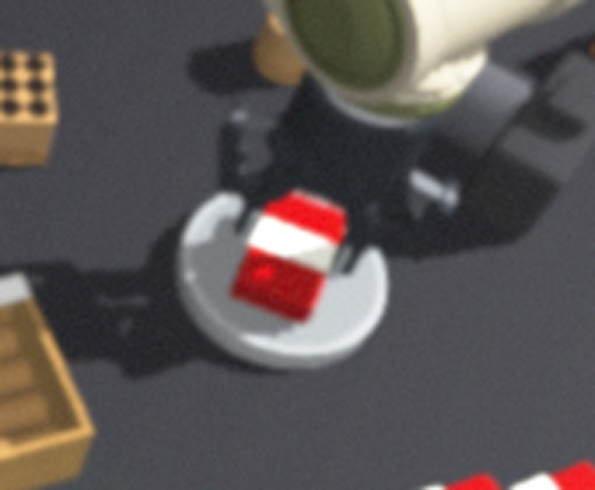

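```bash
python3 -m inch '[[1,[0.05,0.02,0.02],0],[1,[0.05,0,0],0],[1,[0.02,0,0],0],[1,[0,0,0],0],[1,[0,0,0],0],[1,[0,0,0],0],[1,[0,0,0],0],[1,[0,0,0],0]]'
python3 go.py .6605 .2445 .032 43.4
```

```text
time_s: 7.12
position: [0.6604, 0.2444, 0.2038]
tool_rot: [[0.0, -0.691, 0.723], [0.0, 0.723, 0.691], [-1.0, -0.0, 0.0]]
ft_force: [-0.4, -0.1, -1.3]
grip_width: 0.0494
t 7.12 pos [660.4 244.4 203.8] head 43.68 w 49.4 f [-0.4 -0.1 -1.3] q [ 11.  47.  61.  -0.  72. -33.] tips 0.1734
tilt axis x [ 0.  0. -1.] tip z 30.4
shift units x,y,z [-0.053  0.001  0.006] turn units 0.055 other -35.94
```

```bash
python3 -m inch '[[1,[0.03,0,0],0],[1,[0.02,0,0],0],[1,[0.02,0,0],0],[1,[0,0,0],0],[1,[0,0,0],0],[1,[0,0,0],0],[1,[0,0,0],0],[1,[0,0,0],0]]'
```

```text
time_s: 7.78
position: [0.6603, 0.2444, 0.2037]
tool_rot: [[0.001, -0.691, 0.723], [-0.0, 0.723, 0.691], [-1.0, -0.001, 0.001]]
ft_force: [-6.0, -1.5, 10.0]
grip_width: 0.0491
```

Contact (10 N up). Release and rise.

```bash
python3 -m inch '[[1,[-0.03,0,0],0],[0.4,[0,0,0],0],[0.2,[0,0,0],0],[0,[0,0,0],0],[-0.3,[0,0,0],0],[-0.6,[0,0,0],0],[-1,[0,0,0],0],[-1,[0,0,0],0]]'
python3 -m inch '[[-1,[-0.3,0,0],0],[-1,[-0.6,0,0],0],[-1,[-0.8,0,0],0],[-1,[-0.8,0,0],0],[-1,[-0.8,0,0],0],[-1,[0,0,0],0],[-1,[0,0,0],0],[-1,[0,0,0],0]]'
python3 wv.py pics/w5.png
python3 go.py .4945 .3504 .11 35
```

```text
time_s: 8.45
position: [0.6604, 0.2443, 0.2023]
tool_rot: [[-0.0, -0.691, 0.723], [0.0, 0.723, 0.691], [-1.0, 0.0, -0.0]]
ft_force: [-0.3, -0.4, 0.9]
grip_width: 0.0853
time_s: 9.12
position: [0.6602, 0.2443, 0.301]
tool_rot: [[-0.001, -0.691, 0.723], [-0.0, 0.723, 0.691], [-1.0, 0.001, -0.001]]
ft_force: [-0.4, 0.3, 0.0]
grip_width: 0.0852
t 9.17 pos [660.2 244.3 300.4] head 43.67 w 85.0 f [ 0.3 -0.3 -0.1] q [ 11.  42.  55.   0.  83. -33.] tips 0.1734
tilt axis x [-0.002 -0.    -1.   ] tip z 127.0
shift units x,y,z [ 0.577  6.372 -1.552] turn units 1.735 other -34.27
```

View pics/w5.png

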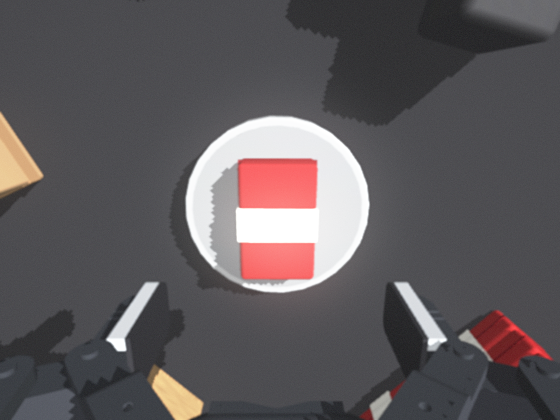

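```bash
cat > pk.py <<'E'
import sys
from h import *
p=optics.camera_params('wrist'); im=cv2.imread(sys.argv[1])
hsv=cv2.cvtColor(im,cv2.COLOR_BGR2HSV)
red=(((hsv[:,:,0]<8)|(hsv[:,:,0]>172))&(hsv[:,:,1]>120)&(hsv[:,:,2]>130)).astype(np.uint8); red[:,:190]=0; red[:,370:]=0; red[295:]=0
ys,xs=np.nonzero(red); pts=np.c_[xs,ys]
w=onz('wrist',pts,.045,p)*1000; r=cv2.minAreaRect(w.astype(np.float32)); print('pack',r)
g=(cv2.cvtColor(im,cv2.COLOR_BGR2GRAY)>110).astype(np.uint8)|red; g[:,:180]=0; g[:,375:]=0; g[300:]=0; g[:105]=0
c,_=cv2.findContours(g,cv2.RETR_EXTERNAL,cv2.CHAIN_APPROX_NONE); c=max(c,key=cv2.contourArea)
w=onz('wrist',c.reshape(-1,2),.02,p)*1000; e=cv2.fitEllipse(w.astype(np.float32)); print('plinth',e)
E
python3 pk.py pics/w5.png
```

```text
pack ((660.6282958984375, 244.86611938476562), (47.75041961669922, 80.31812286376953), 43.595149993896484)
plinth ((661.1238403320312, 244.38284301757812), (128.74810791015625, 129.78330993652344), 48.16520690917969)
```

```bash
python3 -m inch '[[-1,[0,0.8,-0.19],0],[-1,[0,0.8,-0.19],0],[-1,[0,0.8,-0.19],0],[-1,[0,0.8,-0.2],0],[-1,[0,0.8,-0.2],0],[-1,[0,0.8,-0.2],0],[-1,[0,0.8,-0.19],0],[-1,[0,0.77,-0.19],0]]'
python3 -m inch '[[-1,[0.3,0,0],0],[-1,[0.6,0,0],0],[-1,[0.3,0,0],0],[-1,[0,0,0],0],[-1,[0,0,0],0],[-1,[0,0,0],0],[-1,[0,0,0],0],[-1,[0,0,0],0]]'
python3 wv.py pics/w6.png
python3 go.py .4945 .3504 .01 43.67
```

```text
time_s: 9.83
position: [0.4935, 0.351, 0.3004]
tool_rot: [[-0.002, -0.691, 0.723], [-0.001, 0.723, 0.691], [-1.0, 0.001, -0.002]]
ft_force: [-0.2, 1.1, 0.0]
grip_width: 0.0853
time_s: 10.5
position: [0.495, 0.3504, 0.2661]
tool_rot: [[0.001, -0.69, 0.723], [0.0, 0.723, 0.69], [-1.0, -0.0, 0.001]]
ft_force: [-0.6, -0.1, 0.8]
grip_width: 0.0853
t 10.55 pos [494.9 350.4 266. ] head 43.66 w 85.7 f [ 0.3  0.4 -0.6] q [ 24.  35.  77.   0.  69. -20.] tips 0.1734
tilt axis x [ 0.001  0.    -1.   ] tip z 92.6
shift units x,y,z [ 2.755  0.011 -0.013] turn units -0.001 other 36.0
```

View pics/w6.png

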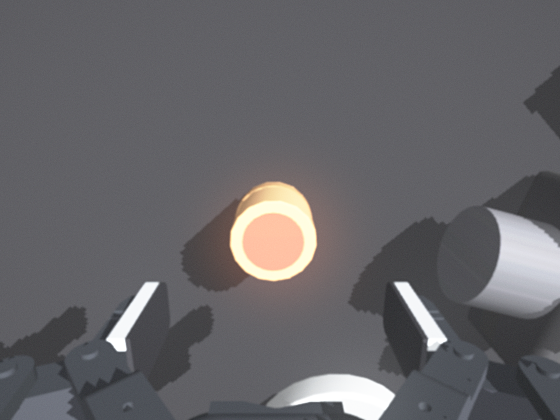

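```bash
python3 - <<'E'
from h import *
print(onz('top',[(72,205),(60,216),(85,206),(72,218),(65,193)],.04)); print(onz('wrist',[(440,260),(470,210),(445,285)],.04)); print(onz('wrist',[(273,240)],.045))
E
```

```text
[[0.60278004 0.42986204]
 [0.5802383  0.45895332]
 [0.59721203 0.39910879]
 [0.57269638 0.43042917]
 [0.63268494 0.44624138]]
[[0.5723966  0.40611775]
 [0.56051169 0.43625074]
 [0.58710694 0.39801144]]
[[0.49346675 0.35057089]]
```

```bash
python3 -m inch '[[-1,[0.5,0.01,-0.02],0],[-1,[0.6,0,0],0],[-1,[0.6,0,0],0],[-1,[0.5,0,0],0],[-1,[0.35,0,0],0],[-1,[0.2,0,0],0],[-1,[0,0,0],0],[-1,[0,0,0],0]]'
python3 -m inch '[[0.0,[0,0,0],0],[0.2,[0,0,0],0],[0.4,[0,0,0],0],[0.6,[0,0,0],0],[0.8,[0,0,0],0],[1,[0,0,0],0],[1,[0,0,0],0],[1,[0,0,0],0]]' 40
python3 wv.py pics/w7.png
```

```text
time_s: 11.22
position: [0.4943, 0.3504, 0.1835]
tool_rot: [[0.001, -0.691, 0.723], [0.0, 0.723, 0.691], [-1.0, -0.0, 0.001]]
ft_force: [0.3, -0.4, 0.5]
grip_width: 0.0853
time_s: 11.88
position: [0.4942, 0.3503, 0.1839]
tool_rot: [[0.001, -0.691, 0.723], [0.0, 0.723, 0.691], [-1.0, -0.0, 0.001]]
ft_force: [-0.3, 0.8, 6.2]
grip_width: 0.0474
```

View pics/w7.png

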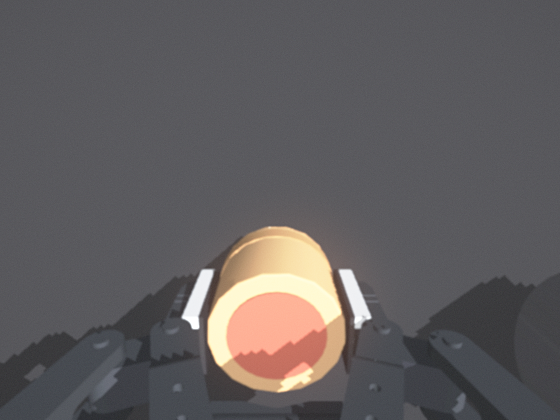

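```bash
python3 -m inch '[[1,[-0.4,0,0],0],[1,[-0.7,0,0],0],[1,[-0.8,0,0],0],[1,[-0.8,0,0],0],[1,[-0.8,0,0],0],[1,[0,0,0],0],[1,[0,0,0],0],[1,[0,0,0],0]]'
python3 go.py .6606 .2449 .0555 43.6
python3 wv.py pics/w8.png
```

```text
time_s: 12.6
position: [0.4939, 0.3501, 0.287]
tool_rot: [[-0.002, -0.691, 0.723], [-0.001, 0.723, 0.691], [-1.0, 0.001, -0.002]]
ft_force: [-0.8, -0.9, -2.1]
grip_width: 0.0468
t 12.6 pos [493.9 350.1 287. ] head 43.67 w 46.8 f [-0.8 -0.9 -2.1] q [ 24.  33.  75.   0.  72. -20.] tips 0.1734
tilt axis x [-0.002 -0.001 -1.   ] tip z 113.6
shift units x,y,z [ 1.93  -6.376  1.601] turn units 0.015 other -35.99
```

View pics/w8.png

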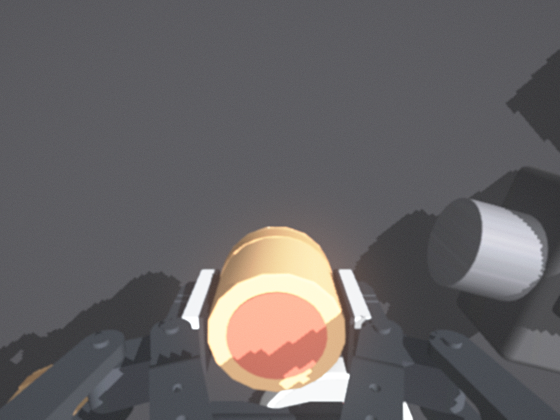

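No slip: the plug sits at the same pixels as before the lift. Over to the pack.

```bash
python3 -m inch '[[1,[0,-0.5,0.12],0],[1,[0,-0.85,0.21],0],[1,[0,-0.85,0.21],0],[1,[0,-0.85,0.21],0],[1,[0,-0.85,0.21],0],[1,[0,-0.85,0.21],0],[1,[0,-0.85,0.22],0],[1,[0,-0.78,0.21],0]]'
python3 -m inch '[[1,[0,0,0],0],[1,[0.3,0,0],0],[1,[0.5,0,0],0],[1,[0.4,0,0],0],[1,[0.3,0,0],0],[1,[0.2,0,0],0],[1,[0,0,0],0],[1,[0,0,0],0]]'
python3 go.py .6606 .2449 .0555 43.6
```

```text
time_s: 13.32
position: [0.6628, 0.2431, 0.2865]
tool_rot: [[-0.002, -0.69, 0.724], [-0.001, 0.724, 0.69], [-1.0, 0.001, -0.002]]
ft_force: [0.6, 0.9, -1.6]
grip_width: 0.0472
time_s: 13.98
position: [0.661, 0.2452, 0.237]
tool_rot: [[-0.0, -0.691, 0.723], [-0.0, 0.723, 0.691], [-1.0, 0.0, -0.0]]
ft_force: [-0.1, -0.6, -1.1]
grip_width: 0.0469
t 13.98 pos [661.  245.2 237. ] head 43.69 w 46.9 f [-0.1 -0.6 -1.1] q [ 11.  45.  59.   0.  76. -33.] tips 0.1734
tilt axis x [-0. -0. -1.] tip z 63.6
shift units x,y,z [ 0.269  0.001 -0.015] turn units 0.019 other -35.98
```

```bash
python3 -m inch '[[1,[0.1,0,-0.01],0],[1,[0.07,0,0],0],[1,[0.05,0,0],0],[1,[0.03,0,0],0],[1,[0.02,0,0],0],[1,[0,0,0],0],[1,[0,0,0],0],[1,[0,0,0],0]]'
python3 -m inch '[[1,[0.02,0,0],0],[1,[0.02,0,0],0],[1,[0.01,0,0],0],[1,[0,0,0],0],[1,[0,0,0],0],[1,[0,0,0],0],[1,[0,0,0],0],[1,[0,0,0],0]]'
```

```text
time_s: 14.65
position: [0.6608, 0.2448, 0.229]
tool_rot: [[0.0, -0.691, 0.723], [0.0, 0.723, 0.691], [-1.0, -0.0, 0.0]]
ft_force: [-0.4, -0.3, -1.1]
grip_width: 0.0473
time_s: 15.32
position: [0.6607, 0.2448, 0.2289]
tool_rot: [[0.001, -0.691, 0.723], [0.0, 0.723, 0.691], [-1.0, -0.001, 0.001]]
ft_force: [-3.3, -1.2, 7.4]
grip_width: 0.0472
```

Contact at the expected height. Release and rise.

```bash
python3 -m inch '[[1,[-0.03,0,0],0],[0.4,[0,0,0],0],[0.2,[0,0,0],0],[0,[0,0,0],0],[-0.3,[0,0,0],0],[-0.6,[0,0,0],0],[-1,[0,0,0],0],[-1,[0,0,0],0]]'
python3 -m inch '[[-1,[-0.3,0,0],0],[-1,[-0.6,0,0],0],[-1,[-0.8,0,0],0],[-1,[-0.8,0,0],0],[-1,[-0.8,0,0],0],[-1,[0,0,0],0],[-1,[0,0,0],0],[-1,[0,0,0],0]]'
python3 wv.py pics/w9.png
python3 go.py .4917 -.3551 .15 0
```

```text
time_s: 15.98
position: [0.6608, 0.2448, 0.228]
tool_rot: [[-0.0, -0.691, 0.723], [-0.0, 0.723, 0.691], [-1.0, 0.0, -0.0]]
ft_force: [-0.3, -0.8, 0.7]
grip_width: 0.0856
time_s: 16.65
position: [0.6606, 0.2447, 0.3268]
tool_rot: [[-0.001, -0.691, 0.723], [-0.0, 0.723, 0.691], [-1.0, 0.001, -0.001]]
ft_force: [-0.1, -0.5, 0.1]
grip_width: 0.0856
t 16.7 pos [660.7 244.7 326.2] head 43.67 w 85.8 f [-0.1 -0.4  0.2] q [ 11.  41.  53.   0.  86. -33.] tips 0.1734
tilt axis x [-0.002 -0.    -1.   ] tip z 152.8
shift units x,y,z [  0.113 -10.572 -17.881] turn units 8.734 other -27.27
```

View pics/w9.png

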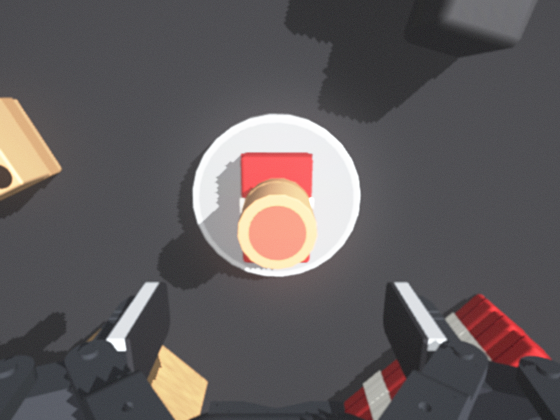

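```bash
python3 - <<'E'
from h import *
im=cv2.imread('pics/w9.png');h=cv2.cvtColor(im,cv2.COLOR_BGR2HSV)
m=(((h[:,:,0]<9)|(h[:,:,0]>172))&(h[:,:,1]>90)&(h[:,:,1]<190)&(h[:,:,2]>150)).astype(np.uint8);m[:195]=0;m[275:]=0;m[:,:230]=0;m[:,330:]=0
c,_=cv2.findContours(m,cv2.RETR_EXTERNAL,cv2.CHAIN_APPROX_NONE);c=max(c,key=cv2.contourArea)
e=cv2.fitEllipse(c);print(e,onz('wrist',e[0],.09))
E
```

```text
((276.9004211425781, 232.74024963378906), (52.037376403808594, 55.04570007324219), 91.30850982666016) [[0.66119677 0.24509581]]
```

```bash
python3 -m inch '[[-1,[0,-0.48,-0.81],0],[-1,[0,-0.48,-0.81],0],[-1,[0,-0.48,-0.81],0],[-1,[0,-0.48,-0.81],0],[-1,[0,-0.48,-0.81],0],[-1,[0,-0.48,-0.81],0],[-1,[0,-0.48,-0.81],0],[-1,[0,-0.48,-0.81],0]]'
python3 -m inch '[[-1,[0,-0.48,-0.81],0],[-1,[0,-0.48,-0.81],0],[-1,[0,-0.48,-0.81],0],[-1,[0,-0.48,-0.81],0],[-1,[0,-0.48,-0.81],0],[-1,[0,-0.48,-0.81],0],[-1,[0,-0.48,-0.81],0],[-1,[0,-0.48,-0.81],0]]'
python3 -m inch '[[-1,[0,-0.48,-0.81],0],[-1,[0,-0.48,-0.81],0],[-1,[0,-0.48,-0.82],0],[-1,[0,-0.48,-0.82],0],[-1,[0,-0.48,-0.82],0],[-1,[0,-0.48,-0.82],0],[-1,[0,0,0],0],[-1,[0,0,0],0]]'
python3 -m inch '[[-1,[0,0,0],0.9],[-1,[0,0,0],0.9],[-1,[0,0,0],0.9],[-1,[0,0,0],0.9],[-1,[0,0,0],0.9],[-1,[0,0,0],0.9],[-1,[0,0,0],0.9],[-1,[0,0,0],0.13]]'
python3 go.py .4917 -.3551 .045 11.5
python3 wv.py pics/w10.png
```

```text
time_s: 17.37
position: [0.5991, 0.026, 0.3262]
tool_rot: [[-0.002, -0.691, 0.723], [0.0, 0.723, 0.691], [-1.0, 0.002, -0.001]]
ft_force: [0.7, -1.2, -0.4]
grip_width: 0.0853
time_s: 18.03
position: [0.5381, -0.1916, 0.3263]
tool_rot: [[-0.002, -0.691, 0.723], [0.001, 0.723, 0.691], [-1.0, 0.002, -0.001]]
ft_force: [1.1, 0.1, -0.3]
grip_width: 0.0854
time_s: 18.7
position: [0.4915, -0.3554, 0.326]
tool_rot: [[-0.002, -0.689, 0.725], [0.002, 0.725, 0.689], [-1.0, 0.002, 0.0]]
ft_force: [0.4, 0.6, 0.3]
grip_width: 0.0856
time_s: 19.37
position: [0.4925, -0.3531, 0.3268]
tool_rot: [[-0.001, -0.198, 0.98], [0.001, 0.98, 0.198], [-1.0, 0.001, -0.001]]
ft_force: [-0.3, 0.2, 0.6]
grip_width: 0.0856
t 19.37 pos [ 492.5 -353.1  326.8] head 11.44 w 85.6 f [-0.3  0.2  0.6] q [-47.  31.  72.   0.  77. -58.] tips 0.1734
tilt axis x [-0.001  0.001 -1.   ] tip z 153.4
shift units x,y,z [ 3.614 -0.065 -0.037] turn units -0.013 other 35.99
```

View pics/w10.png

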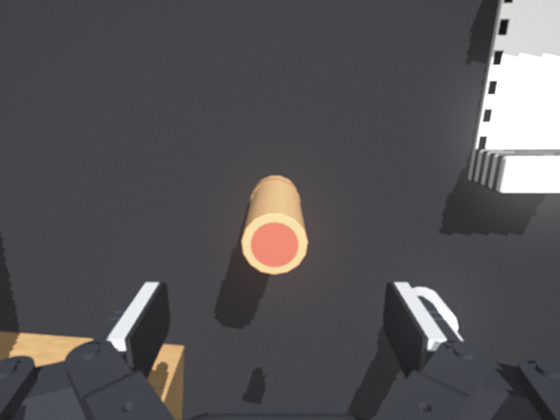

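```bash
python3 - <<'E'
from h import *
for z in (0,.1,.2): print(z,onz('top',[(487,233),(523,380),(540,222)],z).round(3).tolist(), onz('wrist',[(183,347),(0,333)],z).round(3).tolist())
print(onz('wrist',[(275,243)],.1))
E
```

```text
0 [[0.447, -0.507], [0.107, -0.539], [0.458, -0.643]] [[0.437, -0.518], [0.271, -0.535]]
0.1 [[0.435, -0.466], [0.124, -0.495], [0.445, -0.591]] [[0.451, -0.436], [0.341, -0.447]]
0.2 [[0.423, -0.425], [0.14, -0.452], [0.432, -0.538]] [[0.464, -0.354], [0.411, -0.359]]
[[ 0.49300054 -0.3555421 ]]
```

```bash
python3 -m inch '[[-1,[0.4,-0.065,-0.02],0],[-1,[0.6,0,0],0],[-1,[0.7,0,0],0],[-1,[0.7,0,0],0],[-1,[0.6,0,0],0],[-1,[0.4,0,0],0],[-1,[0.2,0,0],0],[-1,[0,0,0],0]]'
python3 -m inch '[[0.0,[0,0,0],0],[0.2,[0,0,0],0],[0.4,[0,0,0],0],[0.6,[0,0,0],0],[0.8,[0,0,0],0],[1,[0,0,0],0],[1,[0,0,0],0],[1,[0,0,0],0]]' 35
python3 wv.py pics/w11.png
```

```text
time_s: 20.08
position: [0.4919, -0.3558, 0.218]
tool_rot: [[-0.002, -0.202, 0.979], [0.002, 0.979, 0.202], [-1.0, 0.002, -0.001]]
ft_force: [-0.1, 1.1, 0.4]
grip_width: 0.085
time_s: 20.75
position: [0.4919, -0.3565, 0.2202]
tool_rot: [[0.001, -0.2, 0.98], [-0.001, 0.98, 0.2], [-1.0, -0.001, 0.001]]
ft_force: [-1.5, -0.0, 6.5]
grip_width: 0.037
```

View pics/w11.png

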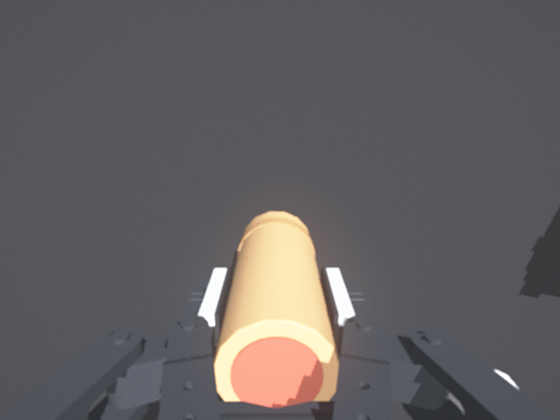

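```bash
python3 -m inch '[[1,[-0.4,0,0],0],[1,[-0.7,0,0],0],[1,[-0.8,0,0],0],[1,[-0.8,0,0],0],[1,[-0.4,0,0],0],[1,[0,0,0],0],[1,[0,0,0],0],[1,[0,0,0],0]]'
python3 go.py .659 -.2237 .051 11.5
python3 wv.py pics/w12.png
```

```text
time_s: 21.47
position: [0.4917, -0.3562, 0.3109]
tool_rot: [[-0.002, -0.2, 0.98], [0.002, 0.98, 0.2], [-1.0, 0.002, -0.001]]
ft_force: [-0.6, 0.1, -1.6]
grip_width: 0.0369
t 21.47 pos [ 491.7 -356.2  310.9] head 11.53 w 36.9 f [-0.6  0.1 -1.6] q [-47.  32.  73.  -0.  75. -59.] tips 0.1734
tilt axis x [-0.002  0.002 -1.   ] tip z 137.5
shift units x,y,z [2.88  3.208 6.351] turn units 0.006 other -35.99
```

View pics/w12.png

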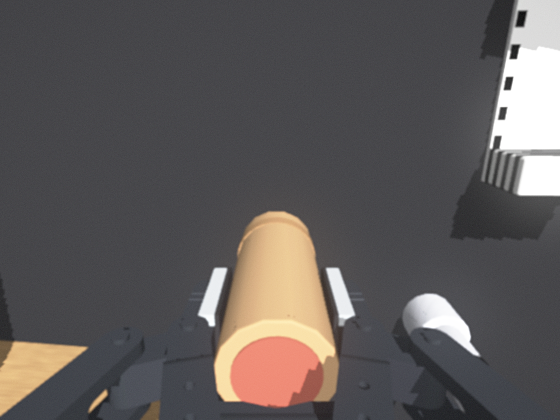

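```bash
python3 -m inch '[[1,[0,0.2,0.4],0],[1,[0,0.42,0.85],0],[1,[0,0.42,0.85],0],[1,[0,0.42,0.85],0],[1,[0,0.43,0.85],0],[1,[0,0.43,0.85],0],[1,[0,0.43,0.85],0],[1,[0,0.42,0.85],0]]'
python3 -m inch '[[1,[0,0,0],0],[1,[0.3,0,0],0],[1,[0.5,0,0],0],[1,[0.3,0,0],0],[1,[0,0,0],0],[1,[0,0,0],0],[1,[0,0,0],0],[1,[0,0,0],0]]'
python3 go.py .659 -.2245 .051 11.5
python3 wv.py pics/w13.png
python3 - <<'E'
from h import *
a=optics.get_image('scene')[:,:,::-1]; cv2.imwrite('pics/s3.png',a)
cv2.imwrite('pics/s3c.png',cv2.resize(a[200:340,130:310],None,fx=4,fy=4,interpolation=cv2.INTER_CUBIC))
E
```

```text
time_s: 22.18
position: [0.661, -0.2233, 0.3111]
tool_rot: [[-0.002, -0.2, 0.98], [0.001, 0.98, 0.2], [-1.0, 0.001, -0.001]]
ft_force: [0.1, 0.1, -1.7]
grip_width: 0.0373
time_s: 22.85
position: [0.6595, -0.2255, 0.2802]
tool_rot: [[0.001, -0.199, 0.98], [-0.001, 0.98, 0.199], [-1.0, -0.001, 0.001]]
ft_force: [-1.2, 0.2, -1.6]
grip_width: 0.0375
t 22.85 pos [ 659.5 -225.5  280.2] head 11.5 w 37.5 f [-1.2  0.2 -1.6] q [-29.  42.  58.  -0.  80. -40.] tips 0.1734
tilt axis x [ 0.001 -0.001 -1.   ] tip z 106.8
shift units x,y,z [ 1.859  0.036 -0.01 ] turn units 0.0 other -36.0
```

View pics/w13.png

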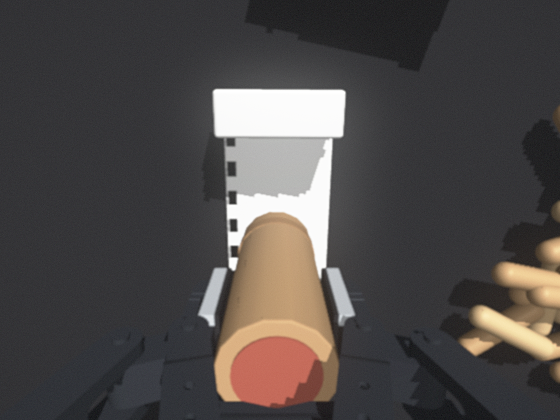

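View pics/s3c.png

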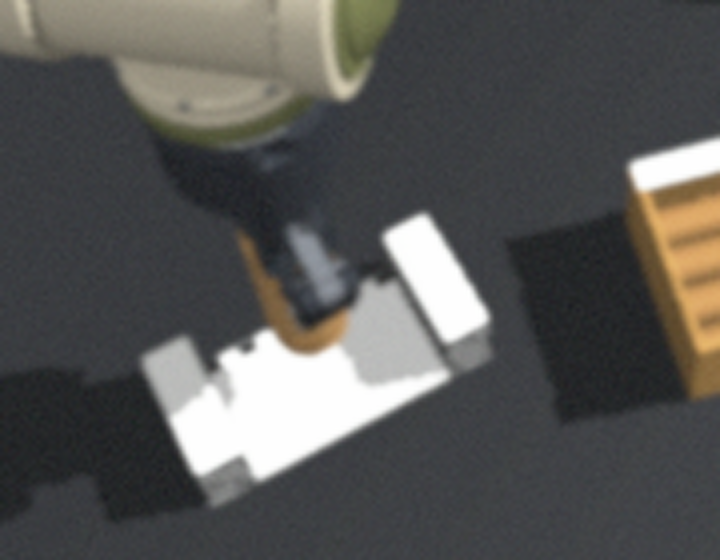

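```bash
python3 - <<'E'
from h import *
q=[(213,90),(345,90),(344,137),(216,137)]
w=onz('wrist',q,.045)*1000; print(w.round(1).tolist(),w.mean(0)); 
d1=(w[1]-w[0]);print(np.linalg.norm(d1),np.degrees(np.arctan2(d1[1],d1[0])), np.linalg.norm(w[2]-w[1]))
print('plate row',onz('wrist',[(229,262),(327,262)],.004)*1000)
E
```

```text
[[612.5, -153.6], [679.6, -140.0], [685.3, -163.3], [617.6, -177.1]] [ 648.75826383 -158.50042905]
68.45736757031776 11.520524928272343 24.012993610439302
plate row [[ 634.80690668 -269.32104502]
 [ 704.20370526 -255.19034243]]
```

```bash
python3 go.py .661 -.225 .051 11.5
```

```text
t 22.95 pos [ 659.5 -225.3  280.1] head 11.51 w 37.5 f [ 0.2 -0.2 -1.5] q [-29.  42.  58.   0.  80. -40.] tips 0.1734
tilt axis x [ 0.001 -0.001 -1.   ] tip z 106.7
shift units x,y,z [1.855e+00 1.000e-03 4.900e-02] turn units 0.003 other -36.0
```

```bash
python3 -m inch '[[1,[0.2,0,0.05],0],[1,[0.4,0,0],0],[1,[0.4,0,0],0],[1,[0.35,0,0],0],[1,[0.25,0,0],0],[1,[0.12,0,0],0],[1,[0.05,0,0],0],[1,[0,0,0],0]]'
python3 -m inch '[[1,[0.02,0,0],0],[1,[0.02,0,0],0],[1,[0.02,0,0],0],[1,[0.02,0,0],0],[1,[0,0,0],0],[1,[0,0,0],0],[1,[0,0,0],0],[1,[0,0,0],0]]'
```

```text
time_s: 23.62
position: [0.661, -0.2249, 0.2259]
tool_rot: [[-0.0, -0.2, 0.98], [0.0, 0.98, 0.2], [-1.0, 0.0, -0.0]]
ft_force: [0.1, 0.8, -1.5]
grip_width: 0.0374
time_s: 24.28
position: [0.661, -0.2249, 0.2242]
tool_rot: [[0.001, -0.2, 0.98], [-0.0, 0.98, 0.2], [-1.0, -0.0, 0.0]]
ft_force: [0.5, 0.2, 1.1]
grip_width: 0.0374
```

```bash
python3 -m inch '[[1,[0,0,0],0],[0.6,[0,0,0],0],[0.4,[0,0,0],0],[0.2,[0,0,0],0],[0,[0,0,0],0],[-0.4,[0,0,0],0],[-1,[0,0,0],0],[-1,[0,0,0],0]]'
python3 -m inch '[[-1,[-0.3,0,0],0],[-1,[-0.6,0,0],0],[-1,[-0.8,0,0],0],[-1,[-0.8,0,0],0],[-1,[-0.8,0,0],0],[-1,[-0.8,0,0],0],[-1,[0,0,0],0],[-1,[0,0,0],0]]'
python3 wv.py pics/w14.png
python3 go.py .4852 .1259 .11 68
```

```text
time_s: 24.95
position: [0.661, -0.2248, 0.2234]
tool_rot: [[-0.0, -0.2, 0.98], [0.0, 0.98, 0.2], [-1.0, 0.0, -0.0]]
ft_force: [0.3, -0.3, -0.1]
grip_width: 0.077
time_s: 25.62
position: [0.6609, -0.2247, 0.3488]
tool_rot: [[0.003, -0.2, 0.98], [-0.002, 0.98, 0.2], [-1.0, -0.002, 0.003]]
ft_force: [0.5, 0.2, -0.4]
grip_width: 0.0853
t 25.67 pos [ 660.8 -224.7  347. ] head 11.53 w 85.2 f [ 0.3 -0.7 -0.2] q [-28.  39.  52.  -0.  88. -40.] tips 0.1734
tilt axis x [ 0. -0. -1.] tip z 173.6
shift units x,y,z [ 2.118 12.622 -3.401] turn units -11.295 other 24.71
```

View pics/w14.png

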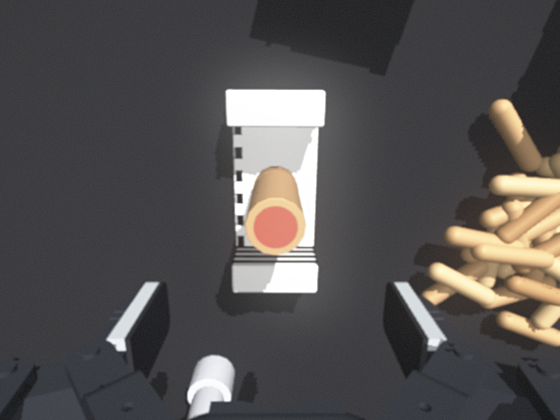

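```bash
python3 - <<'E'
from h import *
im=cv2.imread('pics/w14.png');h=cv2.cvtColor(im,cv2.COLOR_BGR2HSV)
m=(((h[:,:,0]<9)|(h[:,:,0]>172))&(h[:,:,1]>90)&(h[:,:,2]>100)).astype(np.uint8);m[:195]=0;m[275:]=0;m[:,:230]=0;m[:,330:]=0
c,_=cv2.findContours(m,cv2.RETR_EXTERNAL,cv2.CHAIN_APPROX_NONE);c=max(c,key=cv2.contourArea)
e=cv2.fitEllipse(c);T=onz('wrist',e[0],.104)[0]*1000;print('tube',e,T)
A=onz('wrist',[(226,90),(325,90),(325,126),(227,126)],.045)*1000
B=onz('wrist',[(233,263),(318,263),(317,292),(233,292)],.045)*1000
a,b=A.mean(0),B.mean(0);print(a,b,np.linalg.norm(a-b)); C=(a+b)/2
yv=(a-b)/np.linalg.norm(a-b); xv=np.array([yv[1],-yv[0]]);print('centre',C,'off x',(T-C)@xv,'off y',(T-C)@yv)
im=optics.get_image('top')[:,:,::-1];cv2.imwrite('pics/top1.png',im)
E
```

```text
tube ((275.15869140625, 226.891845703125), (40.269813537597656, 42.46726608276367), 89.85173034667969) [ 660.87259897 -223.56336116]
[ 647.84339477 -158.13753906] [ 673.8707762  -287.86158228] 132.30930417993525
centre [ 660.85708548 -222.99956067] off x -0.09569832236855835 off y -0.5558358549061534
```

View pics/top1.png

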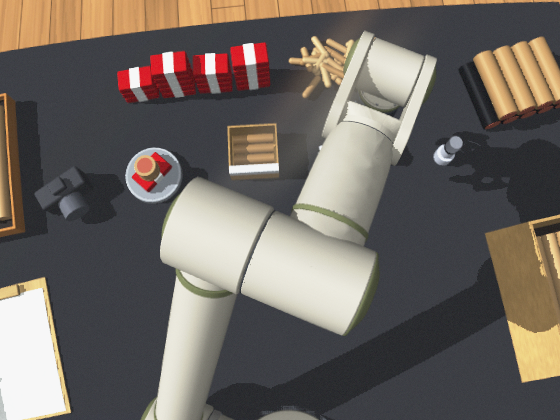

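```bash
python3 -m inch '[[-1,[0,0.5,-0.13],0],[-1,[0,0.8,-0.22],0],[-1,[0,0.81,-0.22],0],[-1,[0,0.81,-0.22],0],[-1,[0,0.81,-0.22],0],[-1,[0,0.81,-0.22],0],[-1,[0,0.81,-0.22],0],[-1,[0,0.81,-0.22],0]]'
python3 -m inch '[[-1,[0,0.81,-0.22],0],[-1,[0,0.81,-0.22],0],[-1,[0,0.81,-0.22],0],[-1,[0,0.81,-0.22],0],[-1,[0,0.81,-0.22],0],[-1,[0,0.81,-0.22],0],[-1,[0,0.81,-0.22],0],[-1,[0,0.79,-0.19],0]]'
python3 -m inch '[[-1,[0,0,0],-0.95],[-1,[0.2,0,0],-0.95],[-1,[0.3,0,0],-0.95],[-1,[0.3,0,0],-0.95],[-1,[0.3,0,0],-0.95],[-1,[0.3,0,0],-0.95],[-1,[0.2,0,0],-0.95],[-1,[0.2,0,0],-0.95]]'
python3 -m inch '[[-1,[0,0,0],-0.95],[-1,[0,0,0],-0.95],[-1,[0,0,0],-0.95],[-1,[0,0,0],-0.85],[-1,[0,0,0],0],[-1,[0,0,0],0],[-1,[0,0,0],0],[-1,[0,0,0],0]]' 50
python3 go.py .4852 .1259 .012 68
python3 wv.py pics/w15.png
```

```text
time_s: 26.38
position: [0.5742, -0.0528, 0.3457]
tool_rot: [[-0.002, -0.2, 0.98], [0.001, 0.98, 0.2], [-1.0, 0.001, -0.002]]
ft_force: [-0.4, -1.0, -0.2]
grip_width: 0.0856
time_s: 27.05
position: [0.4845, 0.1267, 0.3458]
tool_rot: [[-0.003, -0.2, 0.98], [-0.0, 0.98, 0.2], [-1.0, 0.0, -0.003]]
ft_force: [-0.3, -0.0, 0.5]
grip_width: 0.0852
time_s: 27.72
position: [0.4851, 0.1257, 0.2914]
tool_rot: [[-0.003, -0.763, 0.646], [-0.0, 0.646, 0.763], [-1.0, 0.002, -0.002]]
ft_force: [0.6, 0.2, -0.2]
grip_width: 0.0856
time_s: 28.38
position: [0.4853, 0.1257, 0.2926]
tool_rot: [[-0.001, -0.927, 0.376], [-0.0, 0.376, 0.927], [-1.0, 0.001, -0.0]]
ft_force: [-0.0, 0.6, 0.1]
grip_width: 0.0858
t 28.38 pos [485.3 125.7 292.6] head 67.94 w 85.8 f [-0.   0.6  0.1] q [  1.  24.  92.  -0.  64. -67.] tips 0.1734
tilt axis x [-0.001 -0.    -1.   ] tip z 119.2
shift units x,y,z [3.572 0.005 0.004] turn units -0.011 other 35.99
```

View pics/w15.png

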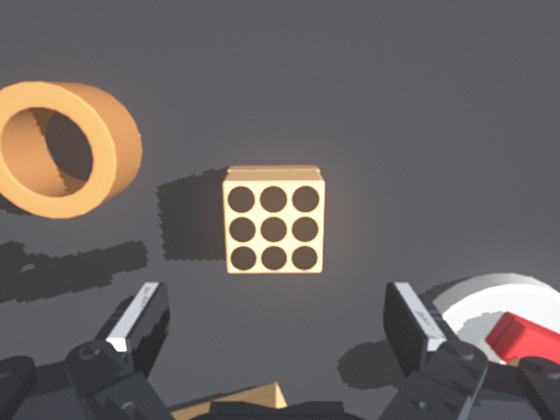

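```bash
python3 -m inch '[[-1,[0.4,0,0],0],[-1,[0.6,0,0],0],[-1,[0.7,0,0],0],[-1,[0.7,0,0],0],[-1,[0.6,0,0],0],[-1,[0.35,0,0],0],[-1,[0.2,0,0],0],[-1,[0,0,0],0]]'
python3 -m inch '[[0.0,[0,0,0],0],[0.2,[0,0,0],0],[0.4,[0,0,0],0],[0.6,[0,0,0],0],[0.8,[0,0,0],0],[1,[0,0,0],0],[1,[0,0,0],0],[1,[0,0,0],0]]' 50
python3 wv.py pics/w16.png
```

```text
time_s: 29.1
position: [0.4853, 0.1257, 0.1854]
tool_rot: [[-0.002, -0.927, 0.375], [-0.0, 0.375, 0.927], [-1.0, 0.002, -0.001]]
ft_force: [-0.1, -0.7, -0.1]
grip_width: 0.0854
time_s: 29.77
position: [0.4856, 0.1257, 0.1873]
tool_rot: [[0.002, -0.927, 0.374], [-0.0, 0.374, 0.927], [-1.0, -0.002, 0.001]]
ft_force: [0.0, -0.5, 6.8]
grip_width: 0.0594
```

View pics/w16.png

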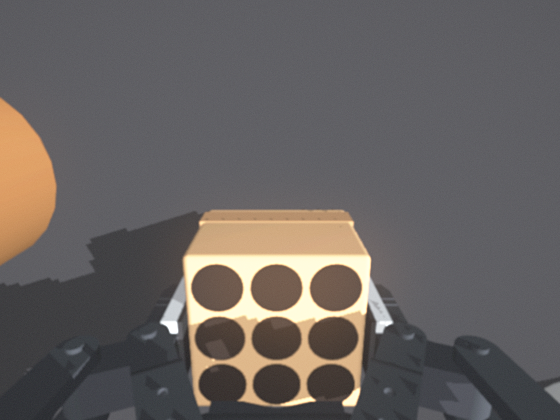

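```bash
python3 -m inch '[[1,[-0.4,0,0],0],[1,[-0.7,0,0],0],[1,[-0.8,0,0],0],[1,[-0.8,0,0],0],[1,[-0.5,0,0],0],[1,[0,0,0],0],[1,[0,0,0],0],[1,[0,0,0],0]]'
python3 go.py .5656 .0142 .0139 87.3
```

```text
time_s: 30.48
position: [0.485, 0.1257, 0.2812]
tool_rot: [[-0.002, -0.927, 0.374], [-0.0, 0.374, 0.927], [-1.0, 0.002, -0.001]]
ft_force: [-0.4, -0.3, -5.0]
grip_width: 0.0595
t 30.48 pos [485.  125.7 281.2] head 68.02 w 59.5 f [-0.4 -0.3 -5. ] q [  1.  25.  93.   0.  63. -67.] tips 0.1734
tilt axis x [-0.002 -0.    -1.   ] tip z 107.8
shift units x,y,z [ 3.123 -3.889 -2.439] turn units -3.855 other 32.14
```

```bash
python3 -m inch '[[1,[0,-0.4,-0.25],0],[1,[0,-0.5,-0.31],0],[1,[0,-0.5,-0.32],0],[1,[0,-0.5,-0.32],0],[1,[0,-0.5,-0.31],0],[1,[0,-0.5,-0.31],0],[1,[0,-0.5,-0.31],0],[1,[0,-0.49,-0.31],0]]'
python3 -m inch '[[1,[0,0,0],-0.7],[1,[0,0,0],-0.8],[1,[0,0,0],-0.8],[1,[0,0,0],-0.8],[1,[0,0,0],-0.76],[1,[0,0,0],0],[1,[0,0,0],0],[1,[0,0,0],0]]'
python3 go.py .5656 .0142 .0139 87.3
python3 wv.py pics/w17.png
python3 - <<'E'
from h import *
a=optics.get_image('scene')[:,:,::-1]; cv2.imwrite('pics/s4.png',a)
E
```

```text
time_s: 31.15
position: [0.567, 0.0126, 0.2808]
tool_rot: [[-0.002, -0.927, 0.375], [0.0, 0.375, 0.927], [-1.0, 0.002, -0.001]]
ft_force: [-0.1, -0.8, -4.9]
grip_width: 0.0596
time_s: 31.82
position: [0.5663, 0.0138, 0.2816]
tool_rot: [[-0.001, -0.999, 0.049], [0.0, 0.049, 0.999], [-1.0, 0.001, 0.0]]
ft_force: [-0.6, -0.8, -4.1]
grip_width: 0.0597
t 31.82 pos [566.3  13.8 281.6] head 87.2 w 59.7 f [-0.6 -0.8 -4.1] q [-11.  30.  82.  -0.  68. -98.] tips 0.1734
tilt axis x [-0.001  0.    -1.   ] tip z 108.2
shift units x,y,z [3.144 0.022 0.012] turn units -0.02 other 35.98
```

View pics/w17.png

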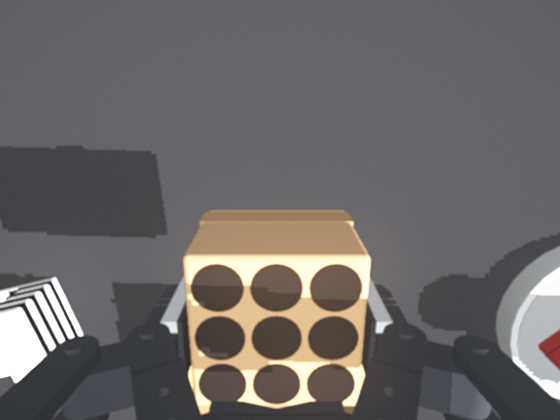

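View pics/s4.png

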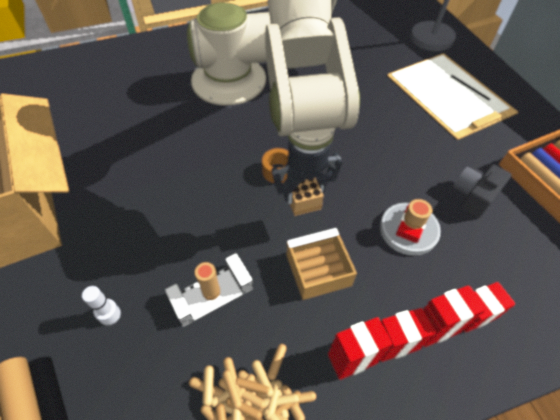

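```bash
python3 -m inch '[[1,[0.3,0.02,0.01],0],[1,[0.5,0,0],0],[1,[0.6,0,0],0],[1,[0.6,0,0],0],[1,[0.5,0,0],0],[1,[0.35,0,0],0],[1,[0.18,0,0],0],[1,[0.05,0,0],0]]'
python3 -m inch '[[1,[0.03,0,0],0],[1,[0.03,0,0],0],[1,[0.02,0,0],0],[1,[0,0,0],0],[1,[0,0,0],0],[1,[0,0,0],0],[1,[0,0,0],0],[1,[0,0,0],0]]'
```

```text
time_s: 32.58
position: [0.5655, 0.0145, 0.1889]
tool_rot: [[-0.001, -0.999, 0.047], [0.0, 0.047, 0.999], [-1.0, 0.001, 0.0]]
ft_force: [-0.8, 0.3, -3.7]
grip_width: 0.0593
time_s: 33.25
position: [0.5657, 0.0145, 0.1876]
tool_rot: [[0.0, -0.999, 0.047], [-0.0, 0.047, 0.999], [-1.0, -0.0, -0.0]]
ft_force: [-0.3, -0.4, -4.1]
grip_width: 0.0592
```

```bash
python3 -m inch '[[1,[0.02,0,0],0],[1,[0.02,0,0],0],[1,[0,0,0],0],[1,[0,0,0],0],[1,[0,0,0],0],[1,[0,0,0],0],[1,[0,0,0],0],[1,[0,0,0],0]]'
```

```text
time_s: 33.92
position: [0.5656, 0.0145, 0.1873]
tool_rot: [[0.001, -0.999, 0.047], [-0.0, 0.047, 0.999], [-1.0, -0.001, -0.0]]
ft_force: [-3.3, 0.3, 6.2]
grip_width: 0.0594
```

Contact with the table. Release, rise and look.

```bash
python3 -m inch '[[1,[-0.02,0,0],0],[0.3,[0,0,0],0],[0.1,[0,0,0],0],[-0.1,[0,0,0],0],[-0.4,[0,0,0],0],[-0.7,[0,0,0],0],[-1,[0,0,0],0],[-1,[0,0,0],0]]'
python3 -m inch '[[-1,[-0.3,0,0],0],[-1,[-0.6,0,0],0],[-1,[-0.8,0,0],0],[-1,[-0.8,0,0],0],[-1,[-0.8,0,0],0],[-1,[-0.8,0,0],0],[-1,[0,0,0],0],[-1,[0,0,0],0]]'
python3 wv.py pics/w18.png
python3 go.py .40 .30 .25 87
```

```text
time_s: 34.58
position: [0.5658, 0.0145, 0.1868]
tool_rot: [[0.0, -0.999, 0.047], [-0.0, 0.047, 0.999], [-1.0, -0.0, -0.0]]
ft_force: [-0.8, -0.5, 0.5]
grip_width: 0.085
time_s: 35.25
position: [0.5656, 0.0145, 0.3115]
tool_rot: [[0.003, -0.999, 0.047], [-0.001, 0.047, 0.999], [-1.0, -0.003, -0.0]]
ft_force: [-0.5, -1.3, -0.5]
grip_width: 0.0856
t 35.3 pos [565.4  14.5 310.2] head 87.32 w 85.4 f [ 0.5 -0.4 -0.4] q [-11.  28.  80.  -0.  71. -98.] tips 0.1734
tilt axis x [ 0. -0. -1.] tip z 136.8
shift units x,y,z [-3.778  5.951  9.247] turn units 0.065 other -35.94
```

View pics/w18.png

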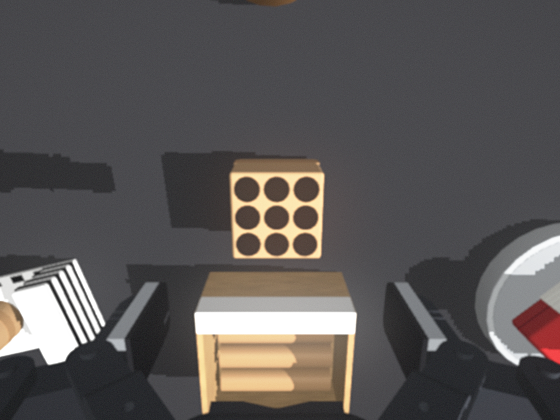

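```bash
python3 -m inch '[[-1,[-0.8,0,0],0],[-1,[-0.8,0,0],0],[-1,[-0.8,0,0],0],[-1,[-0.4,0.5,0.5],0],[-1,[0,0.8,0.8],0],[-1,[0,0.8,0.8],0],[-1,[0,0.8,0.8],0],[-1,[0,0.8,0.8],0]]'
python3 -m inch '[[-1,[0,0.8,0.8],0],[-1,[0,0.8,0.8],0],[-1,[0,0.8,0.8],0],[-1,[0,0.8,0.9],0],[-1,[0,0.8,0.9],0],[-1,[0,0.5,0.9],0],[-1,[0,0.3,0.9],0],[-1,[0,0,0.9],0]]'
python3 -m inch '[[-1,[0,0,0.9],0],[-1,[0,0,0.9],0],[-1,[0,0,0.9],0],[-1,[0,0,0.5],0],[-1,[0,0,0],0],[-1,[0,0,0],0],[-1,[0,0,0],0],[-1,[0,0,0],0]]'
python3 - <<'E'
from h import *
for n in('top','scene'):
    cv2.imwrite(f'pics/{n}9.png',optics.get_image(n)[:,:,::-1])
E
```

```text
time_s: 35.97
position: [0.4587, 0.1314, 0.3928]
tool_rot: [[-0.002, -0.999, 0.047], [0.0, 0.047, 0.999], [-1.0, 0.002, -0.0]]
ft_force: [0.4, 0.7, -0.2]
grip_width: 0.0853
time_s: 36.63
position: [0.3238, 0.3454, 0.3932]
tool_rot: [[-0.002, -0.999, 0.045], [-0.001, 0.045, 0.999], [-1.0, 0.002, -0.001]]
ft_force: [0.3, -0.6, 0.4]
grip_width: 0.0851
time_s: 37.3
position: [0.3303, 0.4391, 0.3937]
tool_rot: [[-0.001, -0.999, 0.048], [-0.001, 0.048, 0.999], [-1.0, 0.001, -0.001]]
ft_force: [0.9, -0.8, -0.8]
grip_width: 0.0854
```

View pics/top9.png

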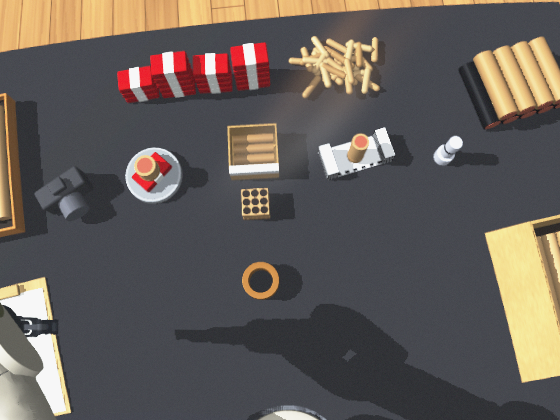

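View pics/scene9.png

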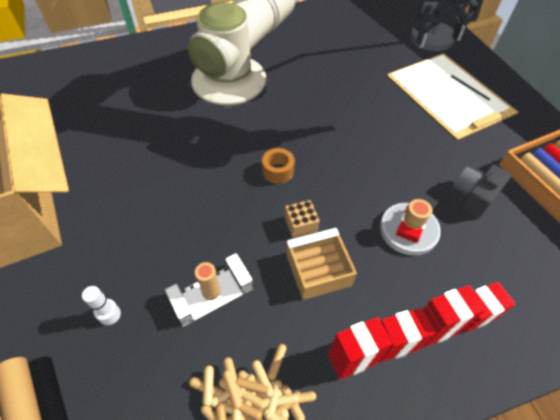

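Everything looks in place. One last measurement from the top view before handing in.

```bash
sed -e "s/top0/top9/" -e '/^for nm,b,z in/,$d' m.py > m9.py; cat >> m9.py <<'E'
plug=red&(S<190)
for nm,b,z in [('stub',(130,150,162,180),.09),('tube',(345,130,372,160),.104)]:
    c,ct,n=blob(red&(S<170),*b); print(nm,ct,n,np.round(onz('top',ct,z)*1000,1))
c,ct,n=blob((H>8)&(H<25)&(S>60)&(V>150),236,186,275,222); r=rect(c,.05,'battery')
c,ct,n=blob((H>8)&(H<25)&(V>120),240,258,282,304); e=cv2.fitEllipse(c); print('tape',np.round(onz('top',e[0],.045)*1000,1))
a=cv2.imread('pics/top0.png').astype(int); d=np.abs(a-im.astype(int)).max(2)
print('torch diff',d[128:172,425:470].max(),'tape diff',d[255:305,238:284].max())
C=np.array([685.5,8.5]);y=np.radians(-2.7);xv=np.array([np.cos(y),np.sin(y)]);yv=np.array([-xv[1],xv[0]])
p=np.array(r[0])-C;print('battery in carton',p@xv,p@yv)
E
python3 m9.py
```

```text
stub [144.14723926 164.80981595] 163 [[662. 246.]]
tube [360.45544554 141.12871287] 101 [[ 661.1 -223.7]]
battery centre mm [565.1  16.1] size [59.2 60.7] ang 85.1
tape [[394.   20.6]]
torch diff 20 tape diff 36
battery in carton -120.60712858314348 1.9468422442810334
```

```bash
python3 - <<'E'
from rig import env
print(env.observe()['time_s'], env.close_job())
E
```

```text
the job is handed in; nothing more can be done
37.4 None
```

The layout is done and handed in at 37.4 s of the 109 s allowed. I placed the red pack on the plinth, the short tube on the pack, the tall tube on the photo scale and the battery in front of the carton, in that order. All four grasps worked the first time and none slipped.

My last measurements, all within tolerance:

| Exhibit | Measured result | Limit |
|---|---|---|
| Pack on plinth (checked just after placing, before the stub covered it) | about 1 mm off centre | 12 mm |
| Short tube on pack | 1–2 mm off centre | 12 mm |
| Tall tube on scale | under 1 mm off centre | 12 mm |
| Battery in front of carton | x −121 mm, y +2 mm in the carton frame, about 2° off square | −135 to −105 mm, ±15 mm, 0.2 rad (11°) |

- **Bystanders:** the tape roll measured at exactly the same spot as at the start. The torch area of the picture was unchanged apart from faint noise. The arm ended well clear of everything.
- **Disagreements:** the overhead and wrist cameras differed by 2–3 mm on where the scale is, and I placed the tube close to the wrist reading. The two cameras also differ by 1–2 mm on the short tube. In the last overhead picture the battery reads about 2° turned and 2 mm off from where the gripper released it.
- **Verdict:** no check failed, but the hand-in reports no verdict, so I can't confirm the official result.

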